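Put the drill bit away in the slide-top bit box

ROBOT

A 6-joint arm with a two-finger parallel gripper is mounted at the origin on a cart in front of the work surface, level with it; the furniture and walls round the work are solid. World frame = base frame: x ahead of the robot, y to its left, z up, the work surface at z = 0. Lengths are in m, angles in rad, forces in N, time in s.
With the tool pointing down it reaches from about 0.275 to 0.75 m from the base axis. Payload 10.2 kg.
Tool frame: the origin (TCP) lies on the centre line of the jaws, within the pads' length; the fingertips stand 11 mm ahead of it and the grasp point (between the pads) lies 8 mm behind it; z points along the fingers, y is the line along which they close (so a half turn about z gives the same grasp; the last joint's range is limited). The gripper opens to 88 mm and grips with 3 to 60 N. Pads are 18 mm wide; open, the fingers measure 123 mm over their backs; the gripper's body (75 mm by 187 mm) begins 45 mm behind the grasp point.
Start: joints at [0.979, 0.313, 1.498, -0, 1.331, -0.223], TCP at [0.189, 0.49, 0.25] pointing down, gripper open.
Joint ranges: [-2.94, 2.94], [-0.97, 2.17], [0.19, 2.56], [-1.23, 4.37], [0.02, 3.11], [-2.88, 2.88]. Speed limits (rad/s): [2.39, 2.39, 3.01, 3.14, 3.14, 3.14].

INTERFACE

Orientations are given as a rotation vector (axis times angle).
In Python, from bench import robot, optics, order gives the robot as it stands.
- The arm moves only by the shell command python3 -m handwheel 'ROWS' [FORCE]. ROWS is JSON, a list of rows, each a list of 7 numbers: the turn, a rotation vector about the tool's x, y, z in rad, then the shift along the tool's x, y, z in mm, then the gripper command: -1 is shut, 1 is fully open, values between are in proportion. A call has 1 to 5 rows; each row shifts and turns the commanded pose from where the row before left it, along the tool's axes as they then stand; what a row does not reach is not made up. A row lasts 1/10 s, in which the tool goes at most 50 mm and 8.59 degrees, less where a joint would pass 70% of its speed; a pose out of reach is approached as far as the arm can. A call with a gripper value outside its range is refused whole. The fingers move at their own pace and stop on an object; FORCE is the grip in N (left out, the last holds). Time passes only in rows, so rows that do not move let the fingers close. It gives the time, the measured TCP pose, the force, the opening and the grip force at its end, in the units of the state.
- robot.sense(): the state, without advancing time (a new reading comes with each control period).
- optics.capture(name): name is "scene" or "top" or "wrist"; returns a dict with "frame" (384x512x3 uint8, red, green, blue), "z_map" (384x512 float32, m along the optical axis (not along the pixel's ray), 0 where there is no reading), "mtx" (3x3 intrinsics, pixels), "world_from_camera" (4x4, takes a point from camera to world coordinates). Camera axes: x right, y down, z forward; pixel columns grow to the right and rows downward; lengths in m; the calibration is good to about 2 mm. A picture is of the moment at which its call begins.
- order.job_done(): hands the job in; it is judged then, once.
Trained networks look in a picture, given as the dict that the camera call returned (one of the last four; its "shot" number tells which), for a name from the list of things; names that differ only in an ending like _2 or _b are one class to them, and where a whole thing is asked for, a point or a joint stands for the part that bears it (a point fixed in the world has none). Each returns a list of dicts, best first, with "score" (0 to 1); they miss things now and then, are a little off and sometimes report something else, mostly with a low value. They report only what shows in the picture. A call takes as long as a camera call.
- optics.silhouettes(picture, label): "region" (384x512 bool, what is visible of it) and "extent" ([centre column, centre row, width, height] in pixels, round what is visible of it).
The state is a dict: "t": time; "joints": joint angles; "dq": joint speeds; "effort": joint torques, N m; "tcp_pos": TCP position; "eef_rot": TCP orientation; "contact_force": force on the tool from outside, world axes, zero at the start; "wrist_torque": the same for the moment, N m; "grip_width": finger opening in m; "grip_force": force on a finger pad.
Only numpy, scipy, OpenCV 4.12 (cv2) and the standard library are available. Lean on these libraries where they do the work, as an engineer would, in place of code of your own. Each camera call takes 0.05 s, during which the arm holds its last target. There are 200 camera calls.

TASK

Put the loose drill bit away in the bit box. Its flat sliding cover has no edge to take hold of: set the fingertips down on it gently, press just hard enough to drag it back towards the near end until the box is fully open, lay the bit in the empty slot beside the stored one, then press and drag the cover shut again until its catch snaps home. The cover is a thin panel that cracks above 30 N; leave the other things on the bench where they are.

Things in the scene. Friction and masses are not known exactly. Their poses are not given: they have to be found in the camera images.
- bit_box: low plywood box, 250 (x) by 150 (y) by 48 mm high, screwed to the bench by a steel lug mid-way along each long side (reaching 96 mm from the middle line). Origin: centre of its underside, on the bench. +x points to its far end, with the bay; a fixed deck fills the near half. Strips along the long sides stand 6 mm above the cover, 122 mm apart; the end walls are flush with the cover's top
- cover (a joint): how far the cover is open, m: 0 = shut over the bay, 0.110 = fully open over the deck, at its stop. It opens along the box's -x. It needs about 2 N to slide; a sprung ball catch adds about 3.5 N over the 10 mm next to shut (both ways) and draws it home over the last 2 mm. Friction coefficient of a fingertip on the cover: at least 0.6, so about 9 N of press can be needed in the catch
- cover_top (a point): middle of the top face of the cover, a flat wooden panel 115 mm (x) by 128 mm (y, of which 122 mm show), 4.5 mm thick, with a patch of thin saw-cut lines across its middle; moves with it, 42 mm above the bench. Axes as the box's. Flush with the end walls and under the strips, so no edge can be gripped. It hardly gives, so touch it slowly (10 mm/s); it cracks above 30 N
- free_slot (a point): the bit's centre when it rests in the empty slot (77 mm along the box's +x), 16.5 mm above the bench. The slot runs along the box's y through two racks 34 mm either side of the middle; 13 mm wide at its flat bottom, 20 mm at the top, 7.5 mm deep. Bay floor between the racks: 6 mm above the bench; far wall of the bay: 36 mm beyond; a like bit lies stored 48 mm nearer. Axes as the box's
- drill_bit_center (a point): centre of the loose black twist drill bit, 100 mm long (its y) and 9 mm thick, about 30 g, lying on the bench left or right of the box; this point is 4.5 mm above its underside. Axes as the bit's
- sanding_block: bystander: cork sanding block, 66 x 110 x 31 mm, on the other side of the box from the bit. Origin: centre of its underside
- masking_tape: bystander: roll of grey tape lying flat, 103 mm across, 48 mm high. Origin: centre of its underside
- tape_measure: bystander: yellow tape measure, 36 x 88 x 66 mm, near the box's near right corner. Origin: centre of its underside

How it is judged:
By the outcome, as a careful person would: the job done as asked, in the order asked, and still so for the second after the job is handed in, with the robot touching nothing.
It also fails if it takes over 64 s, if anything falls off the work surface, if the arm or the gripper's body presses on something with over 40 N, if the wrist force passes 120 N, or if a joint passes its speed limit or range.

## Working session

There is one attempt and no reset: what is moved stays moved. The work goes in short steps, Python scripts to look and compute and a shell command to move; the robot and the scene stay as the last step left them, time stands still between calls to the robot, and variables do not carry over. Pictures are saved under pics/ and viewed, at most 10 in all, crops included, and the job is handed in when it is done.

```bash
ls; mkdir -p pics; cat > h.py <<'E'
import numpy as np, cv2
from bench import robot, optics, order
from scipy.spatial.transform import Rotation as R
def cloud(p):
    z=p["z_map"]; K=p["mtx"]; v,u=np.mgrid[:384,:512]
    c=np.stack([(u-K[0,2])*z/K[0,0],(v-K[1,2])*z/K[1,1],z],-1)
    T=p["world_from_camera"]; return c@T[:3,:3].T+T[:3,3]
def save(p,n): cv2.imwrite("pics/"+n,p["frame"][:,:,::-1])
def show(n,*ls):
    p=optics.capture(n); w=cloud(p); out={}
    for l in ls:
        for d in optics.silhouettes(p,l)[:2]:
            m=d["region"]&(p["z_map"]>0); q=w[m]
            if len(q)<5: continue
            r=cv2.minAreaRect((q[:,:2]*1000).astype(np.float32))
            print(n,l,round(d["score"],2),np.round(d["extent"]),"med",np.round(np.median(q,0),4),"z5/95",np.round(np.percentile(q[:,2],[5,95]),4),"rect",np.round(r[0],1),np.round(r[1],1),round(r[2],1))
    return p,w
E
python3 - <<'E'
from h import *
L=["bit_box","cover","cover_top","drill_bit_center","sanding_block","masking_tape","tape_measure"]
ps=[]
for n in("scene","top"):
    p,w=show(n,*L); ps.append(p["frame"])
cv2.imwrite("pics/a.png",cv2.resize(np.vstack(ps),(0,0),fx=.78,fy=.78)[:,:,::-1])
s=robot.sense();print(s["tcp_pos"],s["eef_rot"],R.from_rotvec(s["eef_rot"]).as_matrix().round(3),s["t"],s["grip_width"])
E
```

```text
pics
scene bit_box 0.73 [268. 205.  99.  73.] med [ 0.5533 -0.0175  0.0396] z5/95 [0.0054 0.0497] rect [576.7  17. ] [292.9 222.3] 11.5
scene cover 0.58 [282. 194.  49.  35.] med [0.612  0.009  0.0432] z5/95 [0.0398 0.0466] rect [616.1  10.6] [117.2 131.6] 10.9
scene cover_top 0.59 [283. 194.  49.  34.] med [0.6136 0.0096 0.0431] z5/95 [0.0395 0.0463] rect [616.6  12.6] [119.1 122.1] 9.5
scene drill_bit_center 0.38 [228. 163.   8.   7.] med [0.5274 0.2694 0.0091] z5/95 [0.0052 0.0125] rect [528.2 272.6] [38.   6.9] 80.9
scene sanding_block 0.68 [317. 259.  37.  37.] med [ 0.5801 -0.2571  0.0301] z5/95 [0.0114 0.0334] rect [ 583.  -253.2] [111.   66.2] 79.7
scene sanding_block 0.64 [268. 205.  94.  67.] med [ 0.5522 -0.0181  0.04  ] z5/95 [0.0106 0.0497] rect [563.9 -11. ] [253.9 172.7] 9.8
scene masking_tape 0.62 [261. 144.  24.  29.] med [0.67   0.2701 0.0342] z5/95 [0.0058 0.0507] rect [669.7 284.5] [103.8  98.7] 37.4
scene tape_measure 0.91 [240. 260.  31.  32.] med [ 0.3788 -0.1906  0.0439] z5/95 [0.0074 0.066 ] rect [ 383.8 -184.5] [36.9 86.8] 33.5
top bit_box 0.72 [276. 181.  7
[... 369 characters left out ...]
it_center 0.46 [161. 196.  39.   2.] med [0.5291 0.2872 0.0086] z5/95 [0.0045 0.0121] rect [529.9 302.1] [97.5  7.8] 83.5
top sanding_block 0.9 [371. 173.  43.  35.] med [ 0.5806 -0.2484  0.0297] z5/95 [0.0173 0.0336] rect [ 584.7 -250.7] [110.4  71.3] 79.0
top masking_tape 0.85 [165. 142.  44.  44.] med [0.6684 0.2916 0.0459] z5/95 [0.001  0.0512] rect [674.1 295. ] [120.3  99.5] 47.0
top tape_measure 0.8 [346. 249.  35.  27.] med [ 0.3821 -0.173   0.0548] z5/95 [0.0049 0.0664] rect [ 379.  -184.3] [47.4 90.7] 28.6
[0.18928128 0.48970178 0.24972623] [5.76036572e-01 3.08832407e+00 2.09179610e-05] [[-0.933  0.36   0.   ]
 [ 0.36   0.933  0.   ]
 [-0.     0.    -1.   ]] 0.8 0.08810721643820928
```

View pics/a.png

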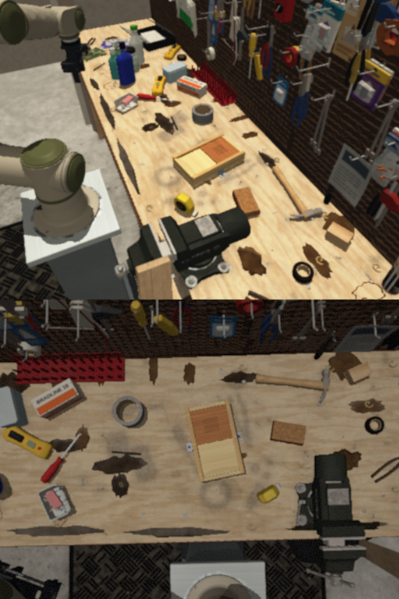

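The picture shows the box yawed about 10° at top-view pixel (276,181), with its cover over the far half. The bit lies left of it at about (161,196), on a dark stain; the sanding block is on the right. Next I'll move near the bit with the tool aligned to the box axes.

```bash
python3 -m handwheel '[[0,0,0,-25,-5,0,-1],[0,0,0,-45,-9,0,-1],[0,0,0,-45,-9,0,-1],[0,0,0,-45,-9,0,-1],[0,0,0,-45,-9,0,-1]]' 20
python3 -m handwheel '[[0,0,0,-45,-9,0,-1],[0,0,0,-45,-9,0,-1],[0,0,0,-45,-9,0,-1],[0,0,0.1,-25,-5,0,-1],[0,0,0.147,0,0,0,-1]]'
python3 -m handwheel '[[0,0,0.147,0,0,0,-1],[0,0,0.147,0,0,0,-1],[0,0,0.147,0,0,0,-1],[0,0,0.147,0,0,0,-1],[0,0,0.147,0,0,0,-1]]'
python3 -m handwheel '[[0,0,0.046,0,0,0,-1],[0,0,0,0,0,0,-1]]'
python3 - <<'E'
from h import *
p,w=show("wrist","drill_bit_center","bit_box","cover_top")
save(p,"w1.png")
s=robot.sense();print(s["tcp_pos"],R.from_rotvec(s["eef_rot"]).as_matrix().round(3),s["joints"])
E
```

```text
t: 1.3
tcp_pos: [0.3671, 0.3764, 0.2499]
eef_rot: [0.576, 3.088, 0.0]
contact_force: [0.3, 1.4, -0.5]
grip_width: 0.0498
grip_force: 0.0
t: 1.8
tcp_pos: [0.5058, 0.2878, 0.2491]
eef_rot: [0.964, 2.99, -0.001]
contact_force: [-0.6, 0.5, -0.5]
grip_width: 0.0102
grip_force: 0.0
t: 2.3
tcp_pos: [0.5034, 0.29, 0.2497]
eef_rot: [-1.972, -2.446, 0.0]
contact_force: [-0.3, 0.5, 0.1]
grip_width: 0.0004
grip_force: 0.0
t: 2.5
tcp_pos: [0.5034, 0.29, 0.2497]
eef_rot: [-2.02, -2.406, 0.0]
contact_force: [1.2, -0.4, -0.5]
grip_width: 0.0004
grip_force: 0.0
wrist drill_bit_center 0.97 [280. 153.  31.  75.] med [0.5294 0.2972 0.0069] z5/95 [0.004  0.0088] rect [529.7 301.3] [102.    8.6] 83.5
wrist bit_box 0.87 [260. 317.  39.  33.] med [0.5417 0.0707 0.0354] z5/95 [0.0088 0.0483] rect [541.9  68.2] [56.2 16.9] 10.2
[0.50340638 0.29001759 0.2496785 ] [[-0.174  0.985 -0.   ]
 [ 0.985  0.174 -0.   ]
 [-0.    -0.    -1.   ]] [ 3.21130416e-01  4.37476220e-01  1.32056385e+00 -1.38417820e-05
  1.38364308e+00  1.46029831e-01]
```

View pics/w1.png

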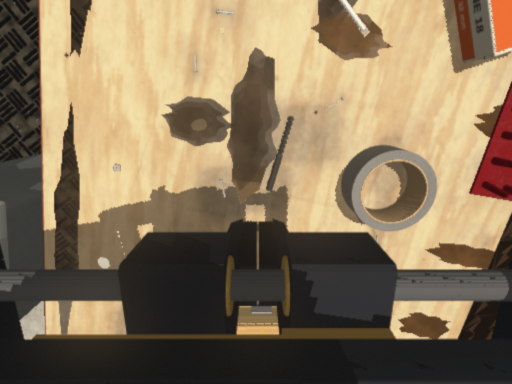

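The wrist view shows the bit at about (280,153), right beside the stain. Three views agree on (0.530, 0.301) m at 83.5°. Next I'll go over the cover.

```bash
python3 -m handwheel '[[0,0,0,-20,4,0,-1],[0,0,0,-40,8,10,-1],[0,0,0,-45,9,20,-1],[0,0,0,-45,9,20,-1],[0,0,0,-45,9,20,-1]]' 20
python3 -m handwheel '[[0,0,0,-45,9,20,-1],[0,0,0,-35,8,20,-1],[0,0,0,-20,5,10,-1],[0,0,0,0,0,0,-1]]'
python3 - <<'E'
from h import *
p,w=show("wrist","bit_box","cover_top")
q=w.reshape(-1,3); m=(abs(q[:,2]-.042)<.006)&(abs(q[:,0]-.56)<.15)&(abs(q[:,1])<.1);print(np.median(q[m],0))
save(p,"w2.png")
s=robot.sense();print(s["tcp_pos"],s["contact_force"],s["wrist_torque"])
E
```

```text
t: 3.2
tcp_pos: [0.5759, 0.1032, 0.1792]
eef_rot: [2.018, 2.407, 0.001]
contact_force: [0.8, -0.4, 1.0]
grip_width: 0.0006
grip_force: 0.0
t: 3.6
tcp_pos: [0.6146, 0.0085, 0.1284]
eef_rot: [-2.021, -2.402, 0.002]
contact_force: [-0.4, 1.1, 0.0]
grip_width: 0.0005
grip_force: 0.0
wrist bit_box 0.82 [179. 170. 354. 195.] med [0.5442 0.0228 0.0414] z5/95 [0.0345 0.048 ] rect [542.3  14.4] [301.3 151.6] 18.1
wrist cover_top 0.91 [258. 174. 156. 119.] med [0.6104 0.0286 0.042 ] z5/95 [0.0409 0.043 ] rect [610.7  23.3] [117.9  93. ] 10.4
[0.5889726  0.03032083 0.04198663]
[0.61452309 0.01162473 0.1307579 ] [-0.34549372 -0.34179733  0.42094508] [-0.05695877  0.06822898  0.04672211]
```

View pics/w2.png

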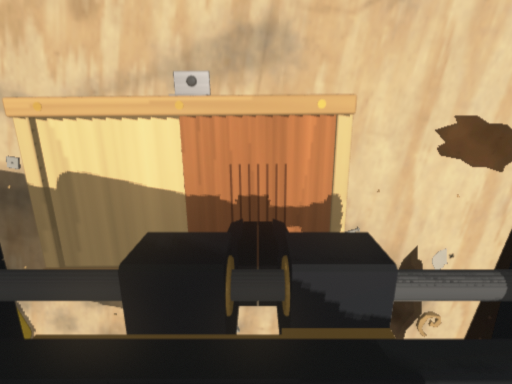

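The wrist view shows the cover's saw-cut patch at about (258,195), right under the fingers, and the cover top measures 42 mm high. Next I'll descend.

```bash
python3 -m handwheel '[[0,0,0,0,0,15,-1],[0,0,0,0,0,25,-1],[0,0,0,0,0,20,-1],[0,0,0,0,0,10,-1],[0,0,0,0,0,0,-1]]'
python3 -m handwheel '[[0,0,0,0,0,1,-1],[0,0,0,0,0,1,-1],[0,0,0,0,0,1,-1],[0,0,0,0,0,1,-1],[0,0,0,0,0,0,-1]]'
```

```text
t: 4.25
tcp_pos: [0.6141, 0.0114, 0.0595]
eef_rot: [-2.018, -2.407, 0.001]
contact_force: [-0.4, -0.9, 0.9]
grip_width: 0.0003
grip_force: 0.0
t: 4.75
tcp_pos: [0.6145, 0.0102, 0.0559]
eef_rot: [2.02, 2.406, 0.0]
contact_force: [-0.1, -0.6, 0.3]
grip_width: 0.0003
grip_force: 0.0
```

```bash
for i in 1; do python3 -m handwheel '[[0,0,0,0,0,1,-1],[0,0,0,0,0,0.5,-1]]'; python3 -m handwheel '[[0,0,0,0,0,0.5,-1],[0,0,0,0,0,0.5,-1]]'; python3 -m handwheel '[[0,0,0,0,0,0.5,-1],[0,0,0,0,0,0,-1]]'; done | grep -v -e rot -e grip
```

```text
t: 4.95
tcp_pos: [0.6145, 0.0102, 0.0543]
contact_force: [-0.5, -0.2, 0.2]
t: 5.15
tcp_pos: [0.6145, 0.0102, 0.0537]
contact_force: [-2.6, 0.2, 6.4]
t: 5.35
tcp_pos: [0.6145, 0.0102, 0.0536]
contact_force: [-4.0, 0.6, 7.8]
```

```bash
(python3 -m handwheel '[[0,0,0,0,0,0.5,-1],[0,0,0,0,0,0,-1]]';  python3 -m handwheel '[[0,0,0,0,-1,0.2,-1],[0,0,0,0,-1,0,-1]]') | grep -v -e rot -e grip
```

```text
t: 5.55
tcp_pos: [0.6145, 0.0102, 0.0536]
contact_force: [-5.4, 0.2, 11.8]
t: 5.75
tcp_pos: [0.614, 0.0101, 0.0537]
contact_force: [5.3, 3.6, 4.9]
```

```bash
(python3 -m handwheel '[[0,0,0,0,0,0.7,-1],[0,0,0,0,0,0,-1]]';  python3 -m handwheel '[[0,0,0,0,-1,0.2,-1],[0,0,0,0,-1,0,-1]]';python3 -m handwheel '[[0,0,0,0,-1,0,-1],[0,0,0,0,-1,0,-1]]') | grep -v -e rot -e grip
```

```text
t: 5.95
tcp_pos: [0.6141, 0.0101, 0.0536]
contact_force: [0.7, 2.5, 11.9]
t: 6.15
tcp_pos: [0.6131, 0.0099, 0.0536]
contact_force: [6.3, 3.8, 10.0]
t: 6.35
tcp_pos: [0.6112, 0.0096, 0.0536]
contact_force: [6.2, 3.3, 9.5]
```

```bash
(python3 -m handwheel '[[0,0,0,0,0,0.4,-1],[0,0,0,0,-1,0,-1],[0,0,0,0,-1.5,0,-1]]';  python3 -m handwheel '[[0,0,0,0,-2,0,-1],[0,0,0,0,-2,0,-1]]';python3 -m handwheel '[[0,0,0,0,-2,0,-1],[0,0,0,0,-2,0,-1],[0,0,0,0,-2,0,-1]]') | grep -v -e rot -e grip
python3 - <<'E'
from h import *
p,w=show("top","cover_top","bit_box")
p,w=show("wrist","cover_top"); save(p,"w3.png")
E
```

```text
t: 6.65
tcp_pos: [0.6088, 0.0091, 0.0536]
contact_force: [3.0, 4.0, 13.5]
t: 6.85
tcp_pos: [0.6043, 0.0083, 0.0536]
contact_force: [1.3, 3.0, 15.8]
t: 7.15
tcp_pos: [0.5983, 0.0072, 0.0536]
contact_force: [0.7, 4.0, 16.5]
top bit_box 0.61 [277. 176.  77.  96.] med [ 0.4886 -0.0734  0.0429] z5/95 [0.0019 0.0518] rect [565.  -19.9] [269.7 147.4] 20.2
top bit_box 0.53 [165. 142.  41.  41.] med [0.6691 0.2905 0.0464] z5/95 [0.0039 0.0508] rect [675.7 288.8] [115.3 101.3] 6.0
wrist cover_top 0.74 [258. 227. 238. 214.] med [0.594  0.0389 0.042 ] z5/95 [0.041 0.043] rect [603.9   5.7] [132.4 124.5] 10.2
```

View pics/w3.png

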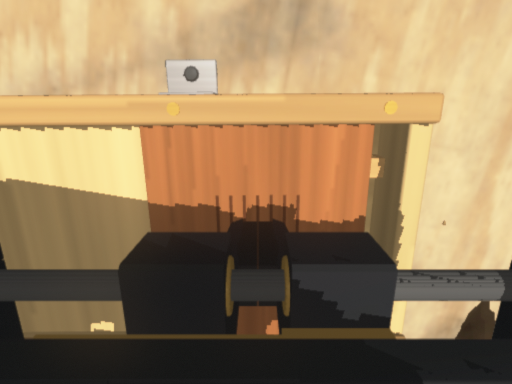

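The cover is moving with the fingertips: the gap shows at (390,180) and the saw-cut patch is still centred. Press is steady at about 16 N, so I'll keep dragging.

```bash
(python3 -m handwheel '[[0,0,0,0,-3,-0.2,-1],[0,0,0,0,-4,0,-1],[0,0,0,0,-4,0,-1],[0,0,0,0,-4,0,-1]]'; python3 -m handwheel '[[0,0,0,0,-4,0,-1],[0,0,0,0,-4,0,-1],[0,0,0,0,-4,0,-1],[0,0,0,0,-4,0,-1]]' )| grep -v -e rot -e grip
```

```text
t: 7.8
tcp_pos: [0.5834, 0.0045, 0.0536]
contact_force: [1.3, 2.8, 15.2]
t: 8.2
tcp_pos: [0.5677, 0.0016, 0.0536]
contact_force: [1.4, 3.1, 15.3]
```

```bash
(python3 -m handwheel '[[0,0,0,0,-5,0,-1],[0,0,0,0,-5,0,-1],[0,0,0,0,-5,0,-1],[0,0,0,0,-5,0,-1],[0,0,0,0,-5,0,-1]]'; python3 -m handwheel '[[0,0,0,0,-5,0,-1],[0,0,0,0,-5,0,-1],[0,0,0,0,-5,0,-1],[0,0,0,0,-5,0,-1],[0,0,0,0,-4,0,-1]]' ;python3 -m handwheel '[[0,0,0,0,-3,0,-1],[0,0,0,0,-2,0,-1],[0,0,0,0,-2,0,-1]]' )| grep -v -e rot -e grip
```

```text
t: 8.7
tcp_pos: [0.5432, -0.0028, 0.0535]
contact_force: [1.3, 2.4, 16.8]
t: 9.2
tcp_pos: [0.5196, -0.0071, 0.0535]
contact_force: [1.4, 1.8, 18.4]
t: 9.5
tcp_pos: [0.5129, -0.0083, 0.0535]
contact_force: [0.6, 2.3, 18.2]
```

```bash
(python3 -m handwheel '[[0,0,0,0,-1.5,-0.4,-1],[0,0,0,0,-1.5,0,-1],[0,0,0,0,-1.5,0,-1],[0,0,0,0,-1,0,-1]]'; python3 -m handwheel '[[0,0,0,0,-1,0,-1],[0,0,0,0,-1,0,-1]]' ;python3 -m handwheel '[[0,0,0,0,-1,0,-1],[0,0,0,0,0,0,-1]]' )| grep -v -e rot -e grip
```

```text
t: 9.9
tcp_pos: [0.5072, -0.0094, 0.0535]
contact_force: [1.5, 1.9, 15.1]
t: 10.1
tcp_pos: [0.506, -0.0096, 0.0536]
contact_force: [8.4, 4.0, 9.7]
t: 10.3
tcp_pos: [0.5054, -0.0098, 0.0536]
contact_force: [7.6, 3.6, 10.3]
```

```bash
(python3 -m handwheel '[[0,0,0,0,1,-3,-1],[0,0,0,0,0,-15,-1],[0,0,0,0,0,-35,-1],[0,0,0,0,0,-45,-1],[0,0,0,0,0,-45,-1]]'; python3 -m handwheel '[[0,0,0,-40,20,-20,-1],[0,0,0,-30,20,0,-1],[0,0,0,0,0,0,-1]]')| grep -v -e rot -e grip
python3 - <<'E'
from h import *
p,w=show("top","cover_top","bit_box","drill_bit_center")
p,w=show("wrist","cover_top","drill_bit_center"); save(p,"w4.png")
np.savez("w4.npz",w=w)
E
```

```text
t: 10.8
tcp_pos: [0.5026, -0.0092, 0.1958]
contact_force: [0.1, 0.2, 0.3]
t: 11.1
tcp_pos: [0.5562, -0.0741, 0.2144]
contact_force: [-0.2, -0.3, -0.4]
top cover_top 0.55 [275. 202.  48.  50.] med [0.5221 0.0259 0.0428] z5/95 [0.0389 0.046 ] rect [508.6  -8.9] [118.1 122.2] 10.3
top bit_box 0.92 [273. 182.  68. 104.] med [0.5876 0.0307 0.0363] z5/95 [0.0037 0.0495] rect [564.1  16.3] [258.7 161. ] 12.6
top drill_bit_center 0.46 [164. 197.  34.   7.] med [0.5284 0.2834 0.0082] z5/95 [0.0019 0.0119] rect [529.2 297.6] [90.2  9.2] 82.9
wrist cover_top 0.87 [220. 104. 118. 124.] med [ 0.5053 -0.0062  0.0419] z5/95 [0.0407 0.0431] rect [506.9 -10.7] [119.  122.2] 10.0
```

View pics/w4.png

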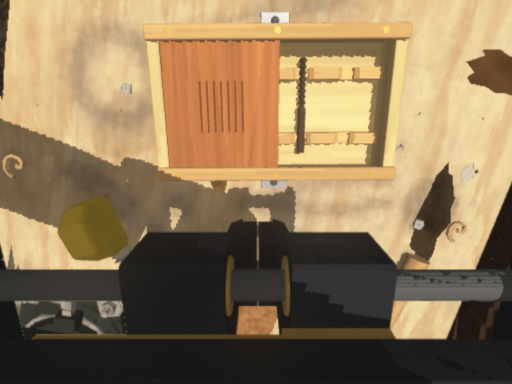

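Fully open: the cover measures 110 mm back. The stored bit is at column 301 and the empty slot at about column 346, in racks at rows 73 and 138. Next I'll measure the slot.

```bash
python3 - <<'E'
from h import *
w=np.load("w4.npz")["w"]
for row in (71,73,75,136,138,140):
    q=w[row,280:400]
    print(row,[(280+i,int(1000*a[0]),int(1000*a[1]),round(1000*a[2],1)) for i,a in enumerate(q)][20:110:2] if row in(73,138) else "")
r=cv2.imread("pics/w4.png")[20:190,270:410]; cv2.imwrite("pics/w4c.png",cv2.resize(r,(0,0),fx=4,fy=3.5,interpolation=cv2.INTER_CUBIC))
E
```

```text
71 
73 [(300, 580, 36, np.float64(15.9)), (302, 581, 36, np.float64(18.8)), (304, 583, 37, np.float64(19.4)), (306, 585, 37, np.float64(19.6)), (308, 588, 38, np.float64(11.3)), (310, 590, 38, np.float64(16.5)), (312, 592, 38, np.float64(18.6)), (314, 593, 38, np.float64(20.3)), (316, 596, 39, np.float64(19.0)), (318, 598, 39, np.float64(18.3)), (320, 599, 39, np.float64(20.7)), (322, 602, 40, np.float64(18.2)), (324, 604, 40, np.float64(18.4)), (326, 606, 40, np.float64(20.4)), (328, 608, 41, np.float64(19.8)), (330, 610, 41, np.float64(18.5)), (332, 612, 42, np.float64(19.2)), (334, 614, 42, np.float64(19.4)), (336, 616, 42, np.float64(19.1)), (338, 618, 43, np.float64(19.9)), (340, 621, 44, np.float64(16.7)), (342, 625, 45, np.float64(9.5)), (344, 627, 45, np.float64(11.1)), (346, 628, 45, np.float64(12.1)), (348, 630, 46, np.float64(12.6)), (350, 633, 46, np.float64(11.6)), (352, 635, 47, np.float64(11.1)), (354, 636, 46, np.float64(14.9)), (356, 637, 46, np.float64(18.2)), (358, 639, 47, np.float64(18.2)), (360, 641, 47, np.float64(20.1)), (362, 643, 47, np.float64(19.9)), (364,
[... 1329 characters left out ...]
0, 649, -20, np.float64(17.4)), (352, 651, -19, np.float64(18.1)), (354, 652, -19, np.float64(20.5)), (356, 654, -18, np.float64(20.0)), (358, 656, -18, np.float64(20.7)), (360, 659, -18, np.float64(19.6)), (362, 661, -17, np.float64(19.1)), (364, 663, -17, np.float64(19.0)), (366, 665, -16, np.float64(20.3)), (368, 668, -16, np.float64(19.3)), (370, 670, -16, np.float64(19.2)), (372, 672, -15, np.float64(18.9)), (374, 674, -15, np.float64(20.0)), (376, 676, -15, np.float64(19.1)), (378, 676, -14, np.float64(24.7)), (380, 677, -14, np.float64(27.4)), (382, 676, -13, np.float64(35.8)), (384, 676, -12, np.float64(38.8)), (386, 677, -12, np.float64(41.3)), (388, 679, -12, np.float64(41.7))]
140
```

View pics/w4c.png

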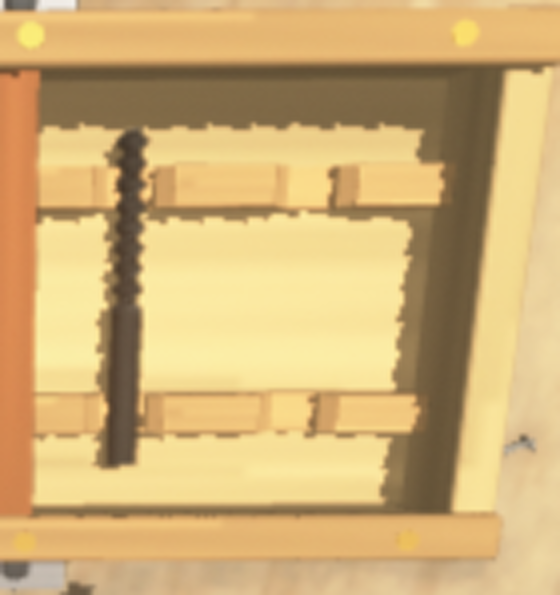

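The crop shows the empty slot clearly, midway at columns 305 (upper rack) and 290 (lower rack). The slot centre from depth is (0.636, 0.012) and from box geometry (0.6365, 0.013), so they agree. Next I'll fetch the bit.

```bash
(python3 -m handwheel '[[0,0,0,25,2,0,-0.1],[0,0,0,45,5,0,-0.1],[0,0,0,45,5,0,-0.1],[0,0,0,45,5,0,-0.1],[0,0,0,45,5,0,-0.1]]'; python3 -m handwheel '[[0,0,0,45,5,0,-0.1],[0,0,0,45,5,0,-0.1],[0,0,0,45,5,20,-0.1],[0,0,0,24,2,30,-0.1],[0,0,0.144,0,0,30,-0.1]]';  python3 -m handwheel '[[0,0,0.144,0,0,20,-0.1],[0,0,0,0,0,0,-0.1],[0,0,0,0,0,0,-0.1]]')| grep -v -e grip_f
python3 - <<'E'
from h import *
p,w=show("wrist","drill_bit_center")
s=robot.sense();M=R.from_rotvec(s["eef_rot"]).as_matrix();print(s["tcp_pos"],np.degrees(np.arctan2(M[1,1],M[0,1])),M.T@(np.array([.5297,.3013,.012])-s["tcp_pos"])*1000)
E
```

```text
t: 11.95
tcp_pos: [0.5401, 0.1365, 0.2147]
eef_rot: [2.019, 2.406, 0.0]
contact_force: [0.8, -0.1, -0.4]
grip_width: 0.038
t: 12.45
tcp_pos: [0.5288, 0.2973, 0.1336]
eef_rot: [2.185, 2.257, 0.002]
contact_force: [0.2, -0.1, -0.2]
grip_width: 0.0397
t: 12.75
tcp_pos: [0.5302, 0.2941, 0.1153]
eef_rot: [2.34, 2.096, 0.001]
contact_force: [1.0, -0.3, 1.0]
grip_width: 0.0396
wrist drill_bit_center 0.95 [257. 172.  12. 119.] med [0.5301 0.3018 0.0067] z5/95 [0.0009 0.0087] rect [530.3 303. ] [99.6  8.8] 83.5
[0.53068657 0.29408746 0.11606573] -6.3767373012494275 [  6.94497319  -2.01966308 104.06900839]
```

```bash
(python3 -m handwheel '[[0,0,0,4,-1,20,-0.1],[0,0,0,4,-0.5,35,-0.1],[0,0,0,0,0,30,-0.1],[0,0,0,0,0,10,-0.1],[0,0,0,0,0,4,-0.1]]'; python3 -m handwheel '[[0,0,0,0,0,2.5,-0.1],[0,0,0,0,0,1,-0.1],[0,0,0,0,0,0,-0.1]]')| grep -v -e grip_f
```

```text
t: 13.35
tcp_pos: [0.5298, 0.302, 0.0158]
eef_rot: [2.343, 2.092, 0.0]
contact_force: [-0.2, -1.7, -0.4]
grip_width: 0.0395
t: 13.65
tcp_pos: [0.53, 0.3022, 0.0129]
eef_rot: [2.344, 2.091, 0.002]
contact_force: [-0.1, 0.1, -0.2]
grip_width: 0.0398
```

```bash
(python3 -m handwheel '[[0,0,0,0,0,0.5,-1],[0,0,0,0,0,0,-1],[0,0,0,0,0,0,-1],[0,0,0,0,0,0,-1],[0,0,0,0,0,0,-1]]' 25; python3 -m handwheel '[[0,0,0,0,0,0,-1],[0,0,0,0,0,-5,-1],[0,0,0,0,0,-20,-1],[0,0,0,0,0,-40,-1],[0,0,0,0,0,-40,-1]]';python3 -m handwheel '[[0,0,-0.142,0,0,0,-1],[0,0,-0.142,0,0,0,-1],[0,0,0,0,0,0,-1]]')
python3 - <<'E'
from h import *
p,w=show("wrist","drill_bit_center"); save(p,"w5.png")
s=robot.sense();M=R.from_rotvec(s["eef_rot"]).as_matrix();print(s["tcp_pos"],np.degrees(np.arctan2(M[1,1],M[0,1])),M.T@(np.array([.636,.0127,.1])-s["tcp_pos"])*1000)
E
```

```text
t: 14.15
tcp_pos: [0.5296, 0.302, 0.0115]
eef_rot: [2.344, 2.091, 0.0]
contact_force: [-0.4, -0.3, 1.3]
grip_width: 0.0089
grip_force: 25.0
t: 14.65
tcp_pos: [0.5291, 0.3019, 0.1176]
eef_rot: [-2.344, -2.091, 0.002]
contact_force: [0.2, 0.6, 0.2]
grip_width: 0.0085
grip_force: 25.0
t: 14.95
tcp_pos: [0.5295, 0.3021, 0.1168]
eef_rot: [2.023, 2.403, 0.0]
contact_force: [-0.8, -0.3, -0.3]
grip_width: 0.0084
grip_force: 25.0
wrist drill_bit_center 0.62 [257. 231.  22. 183.] med [0.5267 0.313  0.1121] z5/95 [0.1091 0.1139] rect [535.1 264.7] [ 16.3 177.1] 10.3
[0.52943949 0.3020048  0.11639113] 9.518584616434586 [-302.94319044   57.2559429    16.37853332]
```

View pics/w5.png

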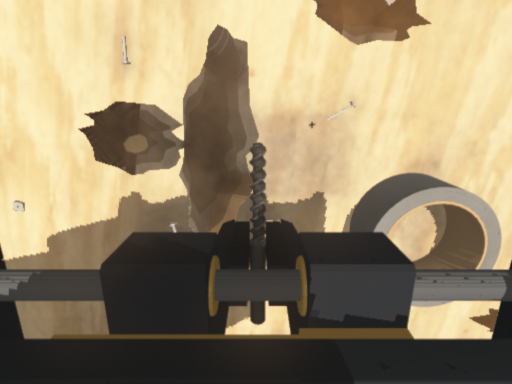

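The bit is held level and aligned with the tool. Its fluted end is up the image at (257,143), the same way round as the stored bit. Next I'll carry it to the slot.

```bash
(python3 -m handwheel '[[0,0,-0.01,-20,4,0,-1],[0,0,0,-40,8,0,-1],[0,0,0,-45,8,0,-1],[0,0,0,-45,8,0,-1],[0,0,0,-45,8,0,-1]]'; python3 -m handwheel '[[0,0,0,-45,8,0,-1],[0,0,0,-40,8,0,-1],[0,0,0,-20,5,0,-1],[0,0,0,0,0,0,-1],[0,0,0,0,0,0,-1]]')|tail -6
python3 - <<'E'
from h import *
s=robot.sense();M=R.from_rotvec(s["eef_rot"]).as_matrix();print(s["tcp_pos"],np.degrees(np.arctan2(M[1,1],M[0,1])),M.T@(np.array([.636,.0127,.0245])-s["tcp_pos"])*1000)
E
```

```text
t: 16.05
tcp_pos: [0.6387, 0.018, 0.1161]
eef_rot: [-2.013, -2.41, 0.0]
contact_force: [-0.1, 0.3, -0.2]
grip_width: 0.009
grip_force: 25.0
[0.63874655 0.0180043  0.11609987] 10.257564602100466 [-4.79177576 -3.58000171 91.59933407]
```

```bash
(python3 -m handwheel '[[0,0,0,-3,-2,10,-1],[0,0,0,-2,-1.5,20,-1],[0,0,0,0,0,15,-1],[0,0,0,0,0,0,-1],[0,0,0,0,0,0,-1]]')|head -2
python3 - <<'E'
from h import *
p,w=show("wrist","drill_bit_center"); save(p,"w6.png")
s=robot.sense();M=R.from_rotvec(s["eef_rot"]).as_matrix();print(M.T@(np.array([.636,.0127,.0245])-s["tcp_pos"])*1000)
B=R.from_euler("z",10,degrees=True).as_matrix()
q=(w.reshape(-1,3)-[.561,-.0003,0])@B
m=(abs(q[:,1]-.034)<.0035)&(q[:,0]>.0)&(q[:,0]<.115)&(q[:,2]<.03)
x=q[m]
for a in range(52,106,2):
    k=x[(x[:,0]*1000>=a)&(x[:,0]*1000<a+2)]
    print(a,len(k),np.median(k[:,2]*1000).round(1) if len(k) else "",end="; ")
t=(s["tcp_pos"]-np.array([.561,-.0003,0]))@B; print(t)
E
```

```text
t: 16.55
tcp_pos: [0.6365, 0.0121, 0.0714]
wrist drill_bit_center 0.69 [257. 231.  18. 184.] med [0.6338 0.0222 0.0666] z5/95 [0.0629 0.0685] rect [637.1   4.9] [ 12.1 115.9] 9.8
[ 1.14718387 -0.87430746 47.73981515]
52 33 19.4; 54 33 19.4; 56 34 19.3; 58 39 19.5; 60 35 19.2; 62 33 19.4; 64 32 19.2; 66 33 17.5; 68 36 15.3; 70 24 12.0; 72 0 ; 74 0 ; 76 0 ; 78 6 11.5; 80 26 11.9; 82 35 16.2; 84 32 18.4; 86 33 19.3; 88 37 19.6; 90 36 19.1; 92 36 19.2; 94 34 19.5; 96 31 19.2; 98 33 19.5; 100 33 19.5; 102 34 19.5; 104 36 19.4; [ 0.07693455 -0.00134175  0.07224147]
```

View pics/w6.png

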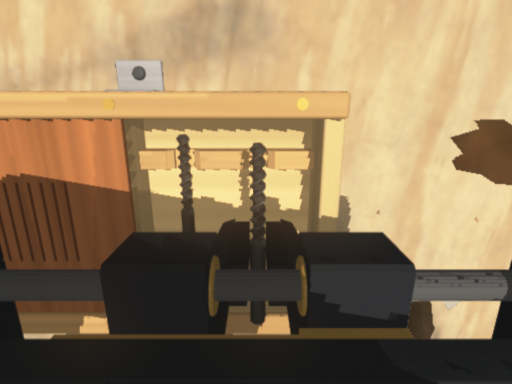

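The bit hangs over the empty slot at (258,145). Slot edges from depth run 66–86 mm, so the centre is at 76 and I need to shift −1 mm. Next I'll lower.

```bash
(python3 -m handwheel '[[0,0,0,1,-1,8,-1],[0,0,0,0,0,12,-1],[0,0,0,0,0,10,-1],[0,0,0,0,0,7,-1],[0,0,0,0,0,3,-1]]';python3 -m handwheel '[[0,0,0,0,0,3,-1],[0,0,0,0,0,2,-1],[0,0,0,0,0,1,-1],[0,0,0,0,0,0.5,-1],[0,0,0,0,0,0,-1]]')|grep -v rot
```

```text
t: 17.15
tcp_pos: [0.635, 0.0123, 0.0302]
contact_force: [-0.2, 0.5, 0.3]
grip_width: 0.0086
grip_force: 25.0
t: 17.65
tcp_pos: [0.6355, 0.0123, 0.0251]
contact_force: [0.5, -0.3, -0.6]
grip_width: 0.0082
grip_force: 25.0
```

```bash
(python3 -m handwheel '[[0,0,0,0,0,0.6,-1],[0,0,0,0,0,0.5,-1],[0,0,0,0,0,0,-1]]';python3 -m handwheel '[[0,0,0,0,0,0,-0.7],[0,0,0,0,0,0,-0.6],[0,0,0,0,0,0,-0.55],[0,0,0,0,0,0,-0.55]]';python3 -m handwheel '[[0,0,0,0,0,-3,-0.55],[0,0,0,0,0,-12,-0.55],[0,0,0,0,0,-30,-0.55],[0,0,0,0,0,-45,-0.55],[0,0,0,0,0,-45,-1]]'; python3 -m handwheel '[[0,0,0,-40,-60,-20,-1],[0,0,0,-40,0,0,-1],[0,0,0,0,0,0,-1]]' )|grep -v rot
python3 - <<'E'
from h import *
p,w=show("wrist","drill_bit_center","cover_top"); save(p,"w7.png")
print(robot.sense()["tcp_pos"])
E
```

```text
t: 17.95
tcp_pos: [0.6354, 0.0123, 0.0238]
contact_force: [-0.3, 0.3, -1.4]
grip_width: 0.0088
grip_force: 25.0
t: 18.35
tcp_pos: [0.6354, 0.0123, 0.0238]
contact_force: [0.4, 0.6, 0.5]
grip_width: 0.0199
grip_force: 0.0
t: 18.85
tcp_pos: [0.6351, 0.0123, 0.1612]
contact_force: [0.4, -0.0, -0.4]
grip_width: 0.0141
grip_force: 0.0
t: 19.15
tcp_pos: [0.6079, -0.0643, 0.1739]
contact_force: [0.4, 0.3, -0.5]
grip_width: 0.0001
grip_force: 0.0
wrist drill_bit_center 0.77 [299.  99.  11. 111.] med [0.6348 0.01   0.0189] z5/95 [0.0155 0.0208] rect [635.2  12.6] [ 8.8 99. ] 9.9
wrist cover_top 0.75 [151.  99. 149. 148.] med [ 0.5054 -0.0051  0.0419] z5/95 [0.0407 0.0431] rect [505.3 -10.8] [116.6 123.2] 10.2
[ 0.60803397 -0.06008501  0.17263359]
```

View pics/w7.png

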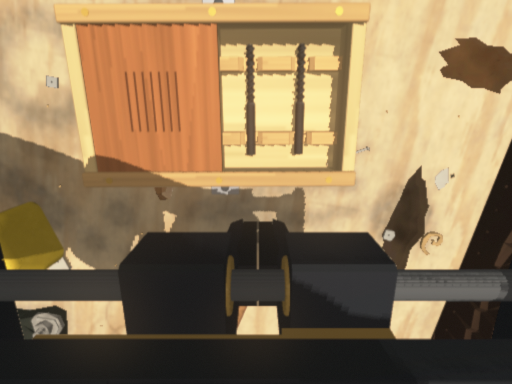

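The bit lies in its slot at column 299 beside the stored one at 250, with its top at 20.8 mm, so it is seated. Next I'll go back to the cover centre to close it.

```bash
(python3 -m handwheel '[[0,0,0,15,-20,0,-1],[0,0,0,30,-40,10,-1],[0,0,0,21,-32,20,-1],[0,0,0,0,0,30,-1],[0,0,0,0,0,30,-1]]';python3 -m handwheel '[[0,0,0,0,0,15,-1],[0,0,0,0,0,6,-1],[0,0,0,0,0,2,-1],[0,0,0,0,0,0,-1]]')|grep -v -e rot -e grip
```

```text
t: 19.8
tcp_pos: [0.5062, -0.0109, 0.0823]
contact_force: [0.3, -0.1, -0.5]
t: 20.2
tcp_pos: [0.5068, -0.0122, 0.0599]
contact_force: [-0.1, 0.4, -0.4]
```

```bash
(python3 -m handwheel '[[0,0,0,0,0,1,-1],[0,0,0,0,0,1,-1],[0,0,0,0,0,1,-1],[0,0,0,0,0,1,-1],[0,0,0,0,0,1,-1]]';python3 -m handwheel '[[0,0,0,0,0,0.7,-1],[0,0,0,0,0,0.5,-1]]';python3 -m handwheel '[[0,0,0,0,0,0.5,-1],[0,0,0,0,0,0.5,-1]]';python3 -m handwheel '[[0,0,0,0,0,0.5,-1],[0,0,0,0,0,0,-1]]')|grep -v -e rot -e grip
```

```text
t: 20.7
tcp_pos: [0.5065, -0.0125, 0.0544]
contact_force: [0.1, -0.1, -0.5]
t: 20.9
tcp_pos: [0.5067, -0.0125, 0.0536]
contact_force: [-2.3, 2.4, 9.8]
t: 21.1
tcp_pos: [0.5073, -0.0124, 0.0536]
contact_force: [-2.5, 3.2, 17.4]
t: 21.3
tcp_pos: [0.5077, -0.0123, 0.0536]
contact_force: [-2.7, 4.3, 16.5]
```

```bash
(python3 -m handwheel '[[0,0,0,0,1,-0.2,-1],[0,0,0,0,1,0,-1],[0,0,0,0,2,0,-1],[0,0,0,0,3,0,-1]]';python3 -m handwheel '[[0,0,0,0,4,0,-1],[0,0,0,0,4,0,-1],[0,0,0,0,4,0,-1],[0,0,0,0,4,0,-1],[0,0,0,0,4,0,-1]]')|grep -v -e rot -e grip
```

```text
t: 21.7
tcp_pos: [0.5144, -0.0111, 0.0536]
contact_force: [-2.6, 2.6, 15.9]
t: 22.2
tcp_pos: [0.5342, -0.0075, 0.0536]
contact_force: [-2.9, 2.1, 15.0]
```

```bash
(python3 -m handwheel '[[0,0,0,0,5,0,-1],[0,0,0,0,5,0,-1],[0,0,0,0,5,0,-1],[0,0,0,0,5,0,-1],[0,0,0,0,5,0,-1]]';python3 -m handwheel '[[0,0,0,0,5,0,-1],[0,0,0,0,5,0,-1],[0,0,0,0,5,0,-1],[0,0,0,0,5,0,-1],[0,0,0,0,5,0,-1]]';python3 -m handwheel '[[0,0,0,0,4,0,-1],[0,0,0,0,4,0,-1],[0,0,0,0,3,0,-1],[0,0,0,0,3,0,-1]]')|grep -v -e rot -e grip
```

```text
t: 22.7
tcp_pos: [0.5588, -0.003, 0.0536]
contact_force: [-2.0, 2.3, 13.8]
t: 23.2
tcp_pos: [0.5833, 0.0014, 0.0536]
contact_force: [-2.0, 1.6, 12.2]
t: 23.6
tcp_pos: [0.597, 0.0039, 0.0536]
contact_force: [-1.4, 1.6, 11.7]
```

Press has eased to about 12 N, so I'll add a little before the catch.

```bash
(python3 -m handwheel '[[0,0,0,0,1.5,0.5,-1],[0,0,0,0,2,0,-1],[0,0,0,0,2,0,-1]]';python3 -m handwheel '[[0,0,0,0,2,0,-1],[0,0,0,0,2,0,-1]]';python3 -m handwheel '[[0,0,0,0,2,0,-1],[0,0,0,0,2,0,-1]]';python3 -m handwheel '[[0,0,0,0,2,0,-1],[0,0,0,0,1,0,-1]]')|grep -v -e rot -e grip
```

```text
t: 23.9
tcp_pos: [0.6027, 0.0049, 0.0536]
contact_force: [-2.3, 2.2, 15.2]
t: 24.1
tcp_pos: [0.6063, 0.0056, 0.0536]
contact_force: [-5.2, 1.4, 16.9]
t: 24.3
tcp_pos: [0.6098, 0.0063, 0.0536]
contact_force: [-6.7, 1.0, 17.7]
t: 24.5
tcp_pos: [0.6133, 0.0069, 0.0536]
contact_force: [-2.2, 1.9, 15.4]
```

```bash
(python3 -m handwheel '[[0,0,0,0,1,0,-1],[0,0,0,0,1,0,-1]]';python3 -m handwheel '[[0,0,0,0,1,0,-1],[0,0,0,0,1,0,-1]]')|grep -v -e rot -e grip
```

```text
t: 24.7
tcp_pos: [0.6147, 0.0072, 0.0536]
contact_force: [-9.9, -0.4, 19.0]
t: 24.9
tcp_pos: [0.6149, 0.0072, 0.0535]
contact_force: [-21.6, -2.2, 26.8]
```

At the stop: lateral force rose sharply. I'll ease the push, lift and check.

```bash
(python3 -m handwheel '[[0,0,0,0,-1,-0.8,-1]]';python3 -m handwheel '[[0,0,0,0,0,-2,-1],[0,0,0,0,0,-15,-1],[0,0,0,0,0,-40,-1],[0,0,0,0,0,-45,-1]]';python3 -m handwheel '[[0,0,0,-40,-30,-40,-1],[0,0,0,-40,-20,0,-1],[0,0,0,0,0,0,-1]]')|grep -v -e rot -e grip
python3 - <<'E'
from h import *
p,w=show("wrist","cover_top","bit_box"); save(p,"w8.png")
show("top","cover_top","sanding_block","masking_tape","tape_measure")
E
```

```text
t: 25.0
tcp_pos: [0.6147, 0.0072, 0.0536]
contact_force: [-3.2, 0.9, 7.6]
t: 25.4
tcp_pos: [0.6147, 0.0073, 0.1552]
contact_force: [0.2, 0.2, 1.0]
t: 25.7
tcp_pos: [0.5846, -0.0746, 0.1874]
contact_force: [-0.1, 0.7, -0.6]
wrist cover_top 0.74 [310.  90. 135. 146.] med [0.6131 0.0143 0.042 ] z5/95 [0.0408 0.0432] rect [614.    8.5] [117.  123.3] 10.1
wrist bit_box 0.66 [244.  92. 302. 185.] med [0.5591 0.0071 0.0416] z5/95 [0.0346 0.0481] rect [549.8  -6. ] [271.7 185.2] 10.1
top cover_top 0.67 [271. 160.  51.  47.] med [0.6137 0.0264 0.0429] z5/95 [0.0392 0.0468] rect [598.    8.2] [150.  123.7] 9.7
top sanding_block 0.86 [373. 174.  38.  33.] med [ 0.5758 -0.2599  0.0297] z5/95 [0.0156 0.0334] rect [ 571.  -209.7] [ 83.9 213.2] 7.1
top masking_tape 0.65 [166. 144.  46.  38.] med [0.669  0.2883 0.0464] z5/95 [0.0058 0.0509] rect [669.3 286.6] [101.8 102.3] 48.5
top tape_measure 0.8 [345. 248.  26.  21.] med [ 0.3819 -0.1692  0.0587] z5/95 [0.0103 0.0664] rect [ 384.3 -177.9] [33.4 84.1] 31.8
```

View pics/w8.png

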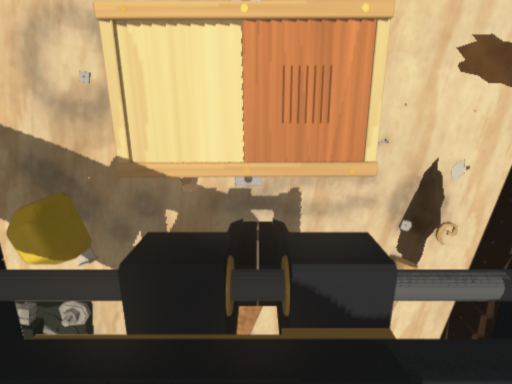

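The cover is shut, with no gap at its far edge at column 370. I felt the catch and the hard stop, and the bystanders have not moved.

```bash
python3 -c "
from bench import order; print(order.job_done())"
```

```text
the job is handed in; nothing more can be done
None
```

The loose bit is seated in the empty slot and the cover is shut past its catch to the stop; the highest force I read was about 27 N down on the cover, with 22 N sideways at the stop, and the job was handed in at about 26 s, with no verdict returned.

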